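# Lock the handled cup up into the bead dispenser

## Robot

A 6-joint arm with a two-finger parallel gripper is mounted at the origin on the work surface. World frame = base frame: x ahead of the robot, y to its left, z up, the work surface at z = 0. Lengths are in m, angles in rad, forces in N, time in s.
With the tool pointing down it reaches from about 0.375 to 0.975 m from the base axis. Payload 3.8 kg.
Tool frame: the origin (TCP) lies midway between the tips of the shut fingers; the grasp point (between the pads) lies 19 mm behind it (r.grasp_offset is the distance from the TCP to the grasp point, in m); z points along the fingers, y is the line along which they close (so a half turn about z gives the same grasp; the last joint's range is limited). The gripper opens to 85 mm and grips with 20 to 120 N. Pads are 22 mm wide; open, the fingers measure 114 mm over their backs; the gripper's body (76 mm by 85 mm) begins 54 mm behind the grasp point. The pads swing forward as they close: fully open they stand 13 mm farther back than shut.
Start: joints at [-1.301, 0.264, 1.604, -0, 1.274, -0.037], TCP at [0.204, -0.643, 0.231] pointing down, gripper open.
Joint ranges: [-2.63, 2.63], [-0.94, 2.18], [0.31, 2.57], [-1.31, 4.45], [0, 2.66], [-2.55, 2.55]. Speed limits (rad/s): [2.57, 2.57, 3.14, 3.14, 3.14, 3.14].

## Interface

Orientations are given as [roll, pitch, yaw] about the fixed x, y, z axes, in that order (R = Rz(yaw) Ry(pitch) Rx(roll)).
In Python, from plant import r, optics gives the robot as it stands. The module is installed in compiled form; this text tells all that it offers.
- The arm moves only by the tool carry_out, never from a script. Its argument "rows" is a list of rows, each a list of 7 numbers: the opening, from 0 (shut) to 1 (fully open), then the shift along the world's x, y, z scaled (see below), then the turn, a rotation vector about the world's x, y, z scaled (see below). A call has 1 to 12 rows; each row shifts and turns the commanded pose from where the row before left it; what a row does not reach is not made up. The controller multiplies each number of a shift by 0.2 m and each number of a turn by 90 degrees. A row lasts 1/12 s, in which the tool goes at most 41.7 mm and 7.16 degrees, less where a joint would pass 70% of its speed; a pose out of reach is approached as far as the arm can. A call with a number of a shift or a turn outside -1 to 1 is refused whole. A call with a gripper value outside its range is refused whole. The fingers move at their own pace and stop on an object; "newtons" is the grip in N (left out, the last holds). Time passes only in rows, so rows that do not move let the fingers close. It gives the time, the measured TCP pose, the force, the opening and the grip force at its end, in the units of the state.
- r.observe(): the state, without advancing time (a new reading comes with each control period).
- optics.read_camera(name): name is "side" or "top"; returns (picture, depth): 420x560x3 uint8, red, green, blue; 420x560 float32, m along the optical axis (not along the pixel's ray), 0 where there is no reading.
- optics.get_calibration(name): a dict with "camera_matrix" (3x3 intrinsics, pixels), "R" (3x3) and "t" (3): a world point X has camera coordinates R X + t. Camera axes: x right, y down, z forward; pixel columns grow to the right and rows downward; lengths in m; the calibration is good to about 2 mm. A picture is of the moment at which its call begins. get_calibration takes no time and is no camera call.
- r.finish_job(): hands the job in; it is judged then, once.
The state is a dict: "t": time; "q": joint angles; "joint_vel": joint speeds; "joint_efforts": joint torques, N m; "tcp_pos": TCP position; "tcp_rot": TCP orientation; "ft_force": force on the tool from outside, world axes, zero at the start; "ft_torque": the same for the moment, N m; "width": opening from 0.0 (shut) to 1.0 (fully open); "grip_force": force on a finger pad.
Only numpy, scipy, OpenCV 4.12 (cv2) and the standard library are available. Lean on these libraries where they do the work, as an engineer would, in place of code of your own. Each camera call takes 0.05 s, during which the arm holds its last target. There are 200 camera calls.

## Task

Take the handled steel cup off the purple bead mat by its handle, raise it straight up into the collar under the bead dispenser with its handle below the yellow mark, and twist it until the handle is below the red mark; then let it settle down so that its lugs drop into their pockets, level and locked, and let go. Leave the other things on the table where they are.

Things in the scene. Friction and masses are not known exactly. Their poses are not given: they have to be found in the camera images.
- cup_grip (a point): Centre of the dark wooden grip of the loose steel cup (about 0.17 kg, standing upright on the purple mat). The grip is a level bar 60 long, 18 wide, 20 tall (mm), pointing radially away from the cup; its centre is 115 mm from the cup's axis, 28 above the cup's underside. Axes are the cup's: z up, -x from the cup's axis out along the handle.
- cup_rim (a point): Centre of the cup's mouth, on its axis at rim height, 60 mm above its underside; axes as cup_grip. Cup 54 mm across; a 10 mm thick neck, 23 to 33 mm up, leads to the grip. Three brass lugs at the rim, one over the handle, two at 120 degrees to it, each 9 wide, 5 thick (top level with the rim), reaching 35 mm from the axis.
- collar (a point): Centre of the underside of the round aluminium collar (90 mm across, fixed), on its vertical axis, 150 mm above the table, open downwards. z up, -x to the red mark. Inside, a ledge of inner radius 30 has three slots for the lugs (3 mm play each side); the handle's lug enters at the yellow mark. Ceiling 22 mm above the underside: the rim can rise no higher.
- yellow_mark (a point): Entry mark: yellow tab on the collar's outer edge, 52 mm from the collar's axis, 175 above the table, 50 degrees clockwise (seen from above) of the red one; axes as collar. With the handle below it, the lugs go up through the slots. To turn, lug undersides must clear a 10 mm high sill, so the rim must be over 15 mm above the collar's underside; about 18 is best.
- red_mark (a point): Locked mark: red tab, likewise 52 mm from the axis, 175 above the table; axes as collar. From yellow to red the cup turns 50 degrees counter-clockwise seen from above; a wall stops the lugs some 7 degrees past it. Here the lugs drop into pockets whose floor is 6 mm above the collar's underside: rim then 11 mm above it, and the cup hangs by itself.
- dispenser: The fixed white bead dispenser; origin on the table under the collar's axis, axes as collar. Above the collar stands a clear hopper with a blue lid, 82 mm across, top 290 mm above the table. A post 28 mm thick stands at x = +115 mm, on a base plate 10 mm thick reaching x = 0 to 150, y = -55 to 55 mm; otherwise the space under the collar is open.
- mat: The purple hard silicone bead mat block, fixed, 170 x 130 x 15 mm, origin at the centre of its underside.
- dish_mid (a point): Middle of a loose round glass bead dish, 104 mm across, 24 high.
- pliers_mid (a point): Middle of loose bent-nose pliers with blue handles, 150 mm long, lying flat, 14 high.
- mandrel_mid (a point): Point half-way up a loose wooden ring mandrel standing upright, foot 76 mm across, 268 high.
- spool_mid (a point): Middle of a loose spool of copper wire standing on end, 52 mm across, 30 high.
- jar_amber_mid (a point): Middle of a loose amber glass bead jar, 48 mm across, 60 high.
- jar_green_mid (a point): Middle of a loose green glass bead jar, 48 mm across, 60 high.
- cup: The same loose cup, origin at the centre of its underside, axes as above.
Things that resemble listed ones, but are neither listed nor needed, are in the scene too. Of the things shaped like the cup, the bare steel one is meant.

How it is judged:
By the outcome, as a careful person would: the job done as asked, in the order asked, and still so for the second after the job is handed in, with the robot touching nothing.
It also fails if it takes over 51 s, if anything falls off the work surface, if the arm or the gripper's body presses on something with over 40 N, if the wrist force passes 120 N, or if a joint passes its speed limit or range.

## Working session

There is one attempt and no reset: what is moved stays moved. The work goes in short steps, Python scripts to look and compute and a tool call to move; the robot and the scene stay as the last step left them, time stands still between calls to the robot, and variables do not carry over. Pictures are saved under pics/ and viewed, at most 10 in all, crops included, and the job is handed in when it is done.

Besides the shell and the picture viewer there is one more tool, called after "Emit:" by a JSON object that holds its "name" and its "arguments", one argument or row to a line. carry_out: Moves the arm, as the interface text tells. Its arguments: {"type":"object","properties":{"rows":{"type":"array"},"newtons":{"type":"number"}},"required":["rows"]}

```bash
mkdir -p pics
python3 - <<'E'
from plant import r, optics
import cv2,numpy as np
for n in("side","top"):
    p,d=optics.read_camera(n); np.savez(f"pics/{n}0.npz",p=p,d=d)
    cv2.imwrite(f"pics/{n}0.png",cv2.cvtColor(p,cv2.COLOR_RGB2BGR))
    c=optics.get_calibration(n);print(n,np.round(c["camera_matrix"],1).tolist(),np.round(-c["R"].T@c["t"],3),np.round(c["R"][2],2))
s=r.observe();print({k:np.round(v,3).tolist() for k,v in s.items()},r.grasp_offset)
E
```

```text
side [[399.2, 0.0, 275.5], [0.0, 399.2, 202.2], [0.0, 0.0, 1.0]] [-0.291 -0.776  0.943] [ 0.6   0.55 -0.58]
top [[513.3, 0.0, 264.3], [0.0, 513.3, 207.6], [0.0, 0.0, 1.0]] [ 0.429 -0.038  1.604] [ 0.08  0.01 -1.  ]
{'t': 0.1, 'q': [-1.301, 0.265, 1.605, 0.0, 1.274, -0.037], 'joint_vel': [-0.001, -0.002, -0.002, -0.0, -0.0, 0.001], 'joint_efforts': [-0.001, -51.671, -36.859, -0.0, 0.006, -0.0], 'tcp_pos': [0.204, -0.643, 0.23], 'tcp_rot': [-3.139, -0.0, 0.307], 'ft_force': [-0.14, -0.748, 0.113], 'ft_torque': [0.021, 0.025, -0.03], 'grip_force': 0.0, 'width': 1.0} 0.0187
```

View pics/side0.png

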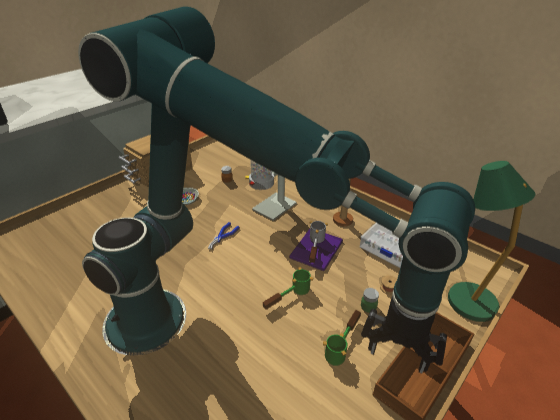

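View pics/top0.png

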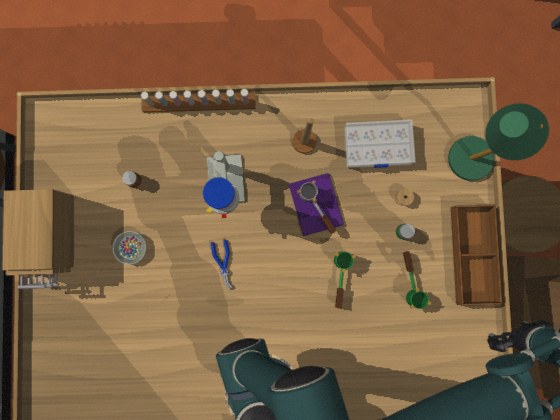

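The side view shows the cup on the purple mat at (318,235), with the dispenser partly hidden behind the arm. In the top view the cup mouth is at (308,192), its grip around (327,220), the blue lid at (220,195), and the yellow and red tabs at (209,210) and (225,215).

```bash
cat > h.py <<'E'
import numpy as np,cv2
from plant import r,optics
def ray(n,u,v,z):
    c=optics.get_calibration(n);K,R,t=map(np.array,(c["camera_matrix"],c["R"],c["t"]))
    o=-R.T@t;d=R.T@np.linalg.inv(K)@np.array([u,v,1.]);return o+d*(z-o[2])/d[2]
def cloud(n,d):
    c=optics.get_calibration(n);K,R,t=map(np.array,(c["camera_matrix"],c["R"],c["t"]))
    v,u=np.indices(d.shape);p=np.stack([u,v,np.ones_like(u)],-1)@np.linalg.inv(K).T*d[...,None]
    return (p-t)@R
E
python3 - <<'E'
from h import *
f=np.load("pics/top0.npz");p,d=f["p"],f["d"];W=cloud("top",d)
hsv=cv2.cvtColor(p,cv2.COLOR_RGB2HSV);H,S,V=[hsv[...,i].astype(int) for i in range(3)]
def box(m,x0,x1,y0,y1):
    o=np.zeros_like(m);o[y0:y1,x0:x1]=m[y0:y1,x0:x1];return o
def rep(name,m,z):
    v,u=np.nonzero(m);
    if len(u):print(name,len(u),u.mean().round(1),v.mean().round(1),ray("top",u.mean(),v.mean(),z).round(4),"depth med",np.median(W[m],0).round(4))
rep("yellow",box((H>20)&(H<34)&(S>170)&(V>120),200,235,203,222),.175)
rep("red",box(((H<8)|(H>172))&(S>150),215,235,208,222),.175)
lid=box((H>105)&(H<125)&(S>150),195,245,170,220);rep("lid",lid,.29)
m=box((H>125)&(H<160)&(S>80),280,350,165,245);rep("mat",m,.015)
b=W[160:245,285:350]
zz=b[...,2];print("z hist",np.histogram(zz,bins=[-.01,.005,.012,.02,.03,.04,.047,.052,.058,.066,.071,.078,.09]))
g=box((W[...,2]>.04)&(W[...,2]<.062)&((H<15)|(H>170)),310,345,195,240);rep("grip",g,.053)
v,u=np.nonzero(g);print(cv2.minAreaRect(W[g][:,:2].astype(np.float32)))
rim=box((W[...,2]>.064)&(W[...,2]<.09),290,330,170,212);rep("rim",rim,.075)
print(cv2.minEnclosingCircle(W[rim][:,:2].astype(np.float32)))
big=lambda a,x0,x1,y0,y1,s:cv2.resize(a[y0:y1,x0:x1],None,fx=s,fy=s,interpolation=cv2.INTER_CUBIC)
q=p[...,::-1].copy()
cv2.imwrite("pics/c1.png",np.hstack([big(q,190,260,145,245,5.5),big(q,285,355,145,245,5.5)]))
E
```

```text
yellow 18 208.5 210.0 [0.5471 0.1325 0.175 ] depth med [0.5484 0.1319 0.1777]
red 16 223.5 215.5 [0.5305 0.0909 0.175 ] depth med [0.5301 0.0904 0.1796]
lid 747 218.1 192.8 [0.5814 0.0931 0.29  ] depth med [0.5811 0.0931 0.2903]
mat 1752 316.4 205.3 [ 0.5651 -0.184   0.015 ] depth med [ 0.5609 -0.1878  0.0152]
z hist (array([2872,  696, 1274,  263,   76,   49,   74,   83,   20,   19,   52,
         17]), array([-0.01 ,  0.005,  0.012,  0.02 ,  0.03 ,  0.04 ,  0.047,  0.052,
        0.058,  0.066,  0.071,  0.078,  0.09 ]))
grip 137 326.2 220.4 [ 0.5153 -0.2083  0.053 ] depth med [ 0.5105 -0.2108  0.0524]
((0.5339581966400146, -0.19726382195949554), (0.12432616949081421, 0.02165963500738144), 27.615455627441406)
rim 89 308.4 190.2 [ 0.606  -0.1564  0.075 ] depth med [ 0.6071 -0.159   0.0746]
((0.6049460768699646, -0.157005175948143), 0.03522777184844017)
```

View pics/c1.png

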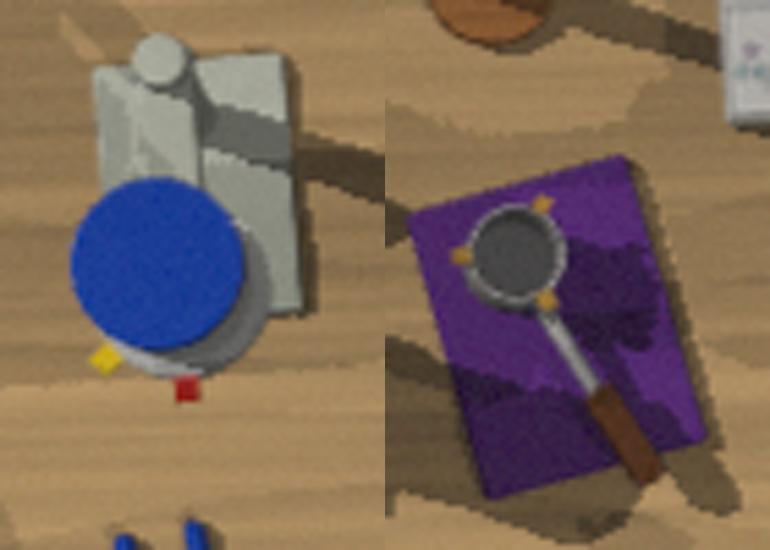

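The crop shows the cup mouth with three brass lugs, the handle lug at crop (547,300), and the grip centred near (627,433). The blue lid and the yellow and red tabs are also clear, and yellow to red is about 50 degrees as stated.

Run:
```python
from h import *
f=np.load("pics/top0.npz");p,d=f["p"],f["d"]
hsv=cv2.cvtColor(p,cv2.COLOR_RGB2HSV);H,S,V=[hsv[...,i].astype(int) for i in range(3)]
W=cloud("top",d)
def box(m,x0,x1,y0,y1):
    o=np.zeros_like(m);o[y0:y1,x0:x1]=m[y0:y1,x0:x1];return o
def proj(m,z):
    v,u=np.nonzero(m);return np.array([ray("top",a,b,z)[:2] for a,b in zip(u,v)],np.float32)
b=box((H>10)&(H<28)&(S>110)&(V>90),292,326,175,206).astype(np.uint8)
n,l,st,c=cv2.connectedComponentsWithStats(b)
L=[]
for i in range(1,n):
    if st[i,4]>=3:
        q=ray("top",*c[i],.075);print("lug",st[i,4],c[i].round(1),q.round(4));L.append(q[:2])
if len(L)==3:print("c",np.mean(L,0),[np.linalg.norm(q-np.mean(L,0)).round(4) for q in L],[np.degrees(np.arctan2(*(q-np.mean(L,0))[::-1])).round(1) for q in L])
g=box(((H<14)|(H>170))&(S>90)&(V>30)&(W[...,2]>.035),315,345,205,240)
G=proj(g,.053);rc=cv2.minAreaRect(G);print("grip",len(G),G.mean(0),rc)
if len(L)==3:
    v=np.array(rc[0])-np.mean(L,0);print(np.linalg.norm(v),np.degrees(np.arctan2(v[1],v[0])))
hull=cv2.minEnclosingCircle(proj(box((H>105)&(H<125)&(S>150),195,245,170,220),.29));print("lid",hull)
m=proj(box((H>125)&(H<160)&(S>80),280,350,165,245),.015);print("mat",cv2.minAreaRect(m))
```

```text
lug 13 [305.9 176.4] [ 0.648  -0.1503  0.075 ]
lug 8 [292.5 178.9] [ 0.6416 -0.1098  0.075 ]
lug 9 [297.6 177.7] [ 0.6448 -0.1251  0.075 ]
lug 6 [313.2 181.8] [ 0.6308 -0.1714  0.075 ]
lug 9 [299. 191.] [ 0.6044 -0.128   0.075 ]
lug 10 [313.8 199. ] [ 0.5791 -0.1714  0.075 ]
grip 111 [ 0.5047086  -0.21410707] ((0.5050863027572632, -0.2139512151479721), (0.05772924795746803, 0.0173361636698246), 29.905088424682617)
lid ((0.5818332433700562, 0.09284002333879471), 0.04026900976896286)
mat ((0.5694991946220398, -0.18199904263019562), (0.16812396049499512, 0.1289946734905243), 13.986349105834961)
```

Emit:
{"name": "carry_out", "arguments": {
  "rows": [
    [0.7, 0.053, 0.076, 0, 0, 0, 0.076],
    [0.7, 0.053, 0.076, 0, 0, 0, 0.076],
    [0.7, 0.053, 0.076, 0, 0, 0, 0.076],
    [0.7, 0.053, 0.076, 0, 0, 0, 0.076],
    [0.7, 0.053, 0.076, 0, 0, 0, 0.076],
    [0.7, 0.053, 0.076, 0, 0, 0, 0.076],
    [0.7, 0.053, 0.076, 0, 0, 0, 0.076],
    [0.7, 0.053, 0.076, 0, 0, 0, 0.076],
    [0.7, 0.053, 0.076, 0, 0, 0, 0.076],
    [0.7, 0.053, 0.076, 0, 0, 0, 0.076],
    [0.7, 0.053, 0.076, 0, 0, 0, 0.076],
    [0.7, 0.053, 0.076, 0, 0, 0, 0.076]
  ]
}}

```text
t: 1.1
tcp_pos: [0.3312, -0.4599, 0.2307]
tcp_rot: [-3.141, -0.001, 1.745]
ft_force: [-0.3, -1.0, 0.1]
width: 0.698
grip_force: 0.0
```

Emit:
{"name": "carry_out", "arguments": {
  "rows": [
    [0.7, 0.053, 0.076, 0, 0, 0, 0.076],
    [0.7, 0.053, 0.076, 0, 0, 0, 0.076],
    [0.7, 0.053, 0.076, 0, 0, 0, 0.076],
    [0.7, 0.053, 0.076, 0, 0, 0, 0.076],
    [0.7, 0.053, 0.076, 0, 0, 0, 0.076],
    [0.7, 0.053, 0.076, 0, 0, 0, 0.076],
    [0.7, 0.053, 0.076, 0, 0, 0, 0.076],
    [0.7, 0.053, 0.076, 0, 0, 0, 0.076],
    [0.7, 0.053, 0.076, 0, 0, 0, 0.076],
    [0.7, 0.053, 0.076, 0, 0, 0, 0.076],
    [0.7, 0.053, 0.076, 0, 0, 0, 0.076],
    [0.7, 0.053, 0.076, 0, 0, 0, 0.076]
  ]
}}

```text
t: 2.1
tcp_pos: [0.4583, -0.2776, 0.2307]
tcp_rot: [3.141, -0.001, -3.105]
ft_force: [-0.3, -0.7, -0.2]
width: 0.702
grip_force: 0.0
```

Emit:
{"name": "carry_out", "arguments": {
  "rows": [
    [0.7, 0.053, 0.076, 0, 0, 0, 0.076],
    [0.7, 0.053, 0.076, 0, 0, 0, 0.076],
    [0.7, 0.053, 0.076, 0, 0, 0, 0.076],
    [0.7, 0.053, 0.076, 0, 0, 0, 0.076],
    [0.7, 0, 0, 0, 0, 0, 0],
    [0.7, 0, 0, 0, 0, 0, 0]
  ]
}}

```text
t: 2.6
tcp_pos: [0.5006, -0.2172, 0.2307]
tcp_rot: [3.141, -0.001, -2.634]
ft_force: [0.7, -0.4, 0.8]
width: 0.701
grip_force: 0.0
```

Emit:
{"name": "carry_out", "arguments": {
  "rows": [
    [0.7, 0.01, 0.008, -0.1, 0, 0, 0.008],
    [0.7, 0, 0, -0.18, 0, 0, 0],
    [0.7, 0, 0, -0.18, 0, 0, 0],
    [0.7, 0, 0, -0.18, 0, 0, 0],
    [0.7, 0, 0, -0.18, 0, 0, 0],
    [0.7, 0, 0, -0.1, 0, 0, 0],
    [0.7, 0, 0, -0.06, 0, 0, 0],
    [0.7, 0, 0, -0.04, 0, 0, 0],
    [0.7, 0, 0, 0, 0, 0, 0],
    [0.7, 0, 0, 0, 0, 0, 0]
  ],
  "newtons": 30
}}

```text
t: 3.43
tcp_pos: [0.5034, -0.217, 0.0282]
tcp_rot: [-3.14, 0.001, -2.622]
ft_force: [-0.5, -0.1, 0.2]
width: 0.701
grip_force: 0.0
```

Run:
```python
from h import *
o=[]
for n,(x0,x1,y0,y1) in(("top",(270,370,150,250)),("side",(270,370,195,295))):
    p,d=optics.read_camera(n);o.append(cv2.resize(p[y0:y1,x0:x1,::-1],(400,400),interpolation=2))
cv2.imwrite("pics/c2.png",np.hstack(o));s=r.observe();print(s["q"],s["tcp_pos"],s["ft_force"])
```

```text
[-4.52122927e-01  2.38097406e-01  2.04804316e+00 -8.53360734e-05
  8.51784793e-01 -2.54280899e+00] [ 0.50427426 -0.21725737  0.02924349] [ 1.00455509  0.20296992 -0.01603335]
```

View pics/c2.png

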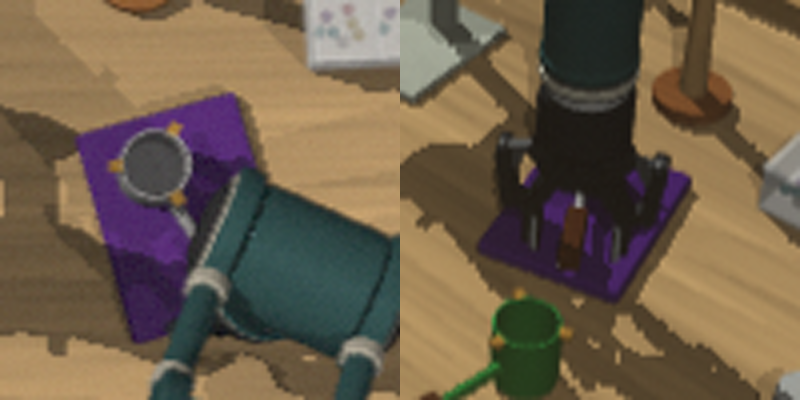

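Both views show the open fingers straddling the dark grip (right crop, grip (572,235), pads (533,235) and (617,245)). I'll close now, first backing the yaw off slightly because joint 6 is near its limit.

Emit:
{"name": "carry_out", "arguments": {
  "rows": [
    [0.7, 0, 0.004, -0.012, 0, 0, -0.006],
    [0.5, 0, 0, 0, 0, 0, 0],
    [0, 0, 0, 0, 0, 0, 0],
    [0, 0, 0, 0, 0, 0, 0],
    [0, 0, 0, 0, 0, 0, 0],
    [0, 0, 0, 0, 0, 0, 0],
    [0, 0, 0, 0, 0, 0, 0],
    [0, 0, 0, 0, 0, 0, 0],
    [0, 0, 0, 0, 0, 0, 0],
    [0, 0, 0, 0, 0, 0, 0]
  ],
  "newtons": 60
}}

```text
t: 4.37
tcp_pos: [0.5028, -0.2156, 0.025]
tcp_rot: [-3.141, 0.0, -2.631]
ft_force: [0.1, -0.2, 2.0]
width: 0.2
grip_force: 59.8
```

Emit:
{"name": "carry_out", "arguments": {
  "rows": [
    [0, 0, 0, 0, 0, 0, 0],
    [0, 0, 0, 0.025, 0, 0, 0],
    [0, 0, 0, 0.05, 0, 0, 0],
    [0, 0, 0, 0.05, 0, 0, 0],
    [0, 0, 0, 0.05, 0, 0, 0],
    [0, 0, 0, 0.025, 0, 0, 0],
    [0, 0, 0, 0, 0, 0, 0],
    [0, 0, 0, 0, 0, 0, 0]
  ],
  "newtons": 90
}}

```text
t: 5.03
tcp_pos: [0.5031, -0.2157, 0.0657]
tcp_rot: [-3.14, 0.001, -2.631]
ft_force: [-0.4, -0.4, -2.1]
width: 0.193
grip_force: 90.4
```

Run:
```python
from h import *
o=[]
for n,(x0,x1,y0,y1) in(("top",(270,370,150,250)),("side",(270,370,195,295))):
    p,d=optics.read_camera(n);np.savez(f"pics/{n}1.npz",p=p,d=d);o.append(cv2.resize(p[y0:y1,x0:x1,::-1],(400,400),interpolation=2))
    if n=="top":
        W=cloud(n,d);b=W[160:205,285:322];m=(b[...,2]>.095)&(b[...,2]<.13);q=b[m];print(len(q),np.median(q,0),cv2.minEnclosingCircle(q[:,:2].astype(np.float32)))
        A=np.c_[q[:,:2]-q[:,:2].mean(0),np.ones(len(q))];print("tilt",np.linalg.lstsq(A,q[:,2],rcond=None)[0])
        hsv=cv2.cvtColor(p,cv2.COLOR_RGB2HSV).astype(int);H,S,V=hsv[...,0],hsv[...,1],hsv[...,2]
        bb=((H>10)&(H<28)&(S>110)&(V>90)&(W[...,2]>.09)).astype(np.uint8)
        k,l,st,c=cv2.connectedComponentsWithStats(bb)
        for i in range(1,k):
            if st[i,4]>=3 and 270<c[i][0]<350 and 150<c[i][1]<240: print(st[i,4],c[i],ray("top",*c[i],.110).round(4),np.median(W[l==i],0).round(4))
cv2.imwrite("pics/c3.png",np.hstack(o));s=r.observe();print(s["q"],s["tcp_pos"],s["tcp_rot"],s["ft_force"],s["ft_torque"])
```

```text
113 [ 0.60605637 -0.16432569  0.1128623 ] ((0.6014801263809204, -0.1626339852809906), 0.03747319057583809)
tilt [0.02635384 0.02513574 0.1112944 ]
8 [315.  179.5] [ 0.6329 -0.1739  0.11  ] [ 0.6324 -0.1737  0.1126]
9 [300. 189.] [ 0.6062 -0.1291  0.11  ] [ 0.606  -0.1289  0.1138]
11 [315.63636364 197.45454545] [ 0.58   -0.1739  0.11  ] [ 0.581  -0.1742  0.1119]
[-4.50524183e-01  1.87180330e-01  2.03086049e+00 -5.61484827e-05
  9.24176281e-01 -2.53231846e+00] [ 0.5022665  -0.21530454  0.06462682] [ 3.14110620e+00 -3.94086984e-04 -2.63056076e+00] [-0.21100912  0.13280715  0.19181845] [-0.07178891  0.11667523  0.03924569]
```

View pics/c3.png

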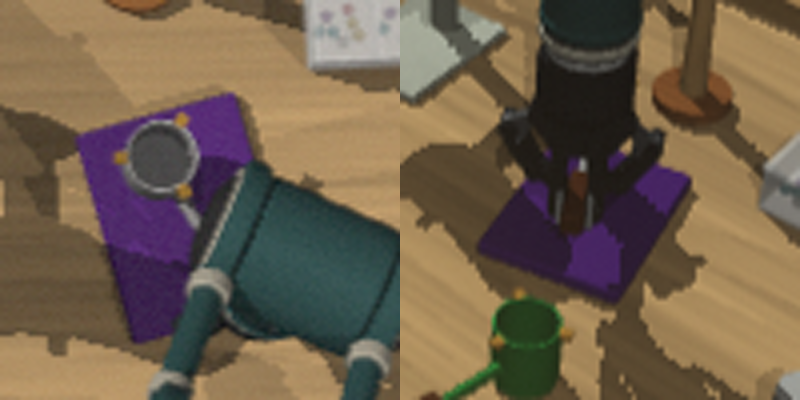

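The cup is off the mat, level, held by its grip. Next I move it low under the collar with the handle on the red side, clear of the collar, then swing it to yellow.

Emit:
{"name": "carry_out", "arguments": {
  "rows": [
    [0, -0.0165, 0.07, 0, 0, 0, -0.015],
    [0, -0.0165, 0.12, 0, 0, 0, -0.025],
    [0, -0.0165, 0.143, 0, 0, 0, -0.028],
    [0, -0.0165, 0.143, 0, 0, 0, -0.028],
    [0, -0.0165, 0.143, 0, 0, 0, -0.028],
    [0, -0.0165, 0.143, 0, 0, 0, -0.028],
    [0, -0.0165, 0.143, 0, 0, 0, -0.028],
    [0, -0.0165, 0.143, 0, 0, 0, -0.028],
    [0, -0.0165, 0.143, 0, 0, 0, -0.028],
    [0, -0.0165, 0.143, 0, 0, 0, -0.028],
    [0, -0.0165, 0.12, 0, 0, 0, -0.025],
    [0, -0.0165, 0.07, 0, 0, 0, -0.015]
  ]
}}

```text
t: 6.13
tcp_pos: [0.462, 0.0915, 0.0643]
tcp_rot: [3.141, -0.001, -3.109]
ft_force: [-0.6, 0.3, -2.3]
width: 0.195
grip_force: 90.4
```

Emit:
{"name": "carry_out", "arguments": {
  "rows": [
    [0, 0, 0, 0, 0, 0, 0],
    [0, 0, 0, 0, 0, 0, 0]
  ]
}}

```text
t: 6.3
tcp_pos: [0.4623, 0.0898, 0.0643]
tcp_rot: [-3.141, -0.001, -3.105]
ft_force: [0.2, 0.6, -2.0]
width: 0.193
grip_force: 90.3
```

```bash
cat > arc.py <<'E'
# rows for swinging about the collar axis from angle a to b (deg), n rows
import sys,numpy as np
a,b,n,R=float(sys.argv[1]),float(sys.argv[2]),int(sys.argv[3]),float(sys.argv[4])
t=np.radians(np.linspace(a,b,n+1));P=R*np.c_[np.cos(t),np.sin(t)]
for d in np.diff(P,axis=0)/.2: print(d.round(4).tolist(),round((b-a)/n/90,4))
E
python3 arc.py 182 132 12 .118; python3 arc.py 132 182 12 .118
```

```text
[0.0001, 0.0429] -0.0463
[0.0032, 0.0428] -0.0463
[0.0063, 0.0424] -0.0463
[0.0093, 0.0419] -0.0463
[0.0124, 0.0411] -0.0463
[0.0153, 0.0401] -0.0463
[0.0182, 0.0389] -0.0463
[0.021, 0.0374] -0.0463
[0.0236, 0.0358] -0.0463
[0.0262, 0.034] -0.0463
[0.0286, 0.032] -0.0463
[0.0308, 0.0298] -0.0463
[-0.0308, -0.0298] 0.0463
[-0.0286, -0.032] 0.0463
[-0.0262, -0.034] 0.0463
[-0.0236, -0.0358] 0.0463
[-0.021, -0.0374] 0.0463
[-0.0182, -0.0389] 0.0463
[-0.0153, -0.0401] 0.0463
[-0.0124, -0.0411] 0.0463
[-0.0093, -0.0419] 0.0463
[-0.0063, -0.0424] 0.0463
[-0.0032, -0.0428] 0.0463
[-0.0001, -0.0429] 0.0463
```

Emit:
{"name": "carry_out", "arguments": {
  "rows": [
    [0, 0, 0.043, 0, 0, 0, -0.046],
    [0, 0.003, 0.043, 0, 0, 0, -0.046],
    [0, 0.006, 0.042, 0, 0, 0, -0.046],
    [0, 0.009, 0.042, 0, 0, 0, -0.046],
    [0, 0.012, 0.041, 0, 0, 0, -0.046],
    [0, 0.015, 0.04, 0, 0, 0, -0.046],
    [0, 0.018, 0.039, 0, 0, 0, -0.046],
    [0, 0.021, 0.037, 0, 0, 0, -0.046],
    [0, 0.024, 0.036, 0, 0, 0, -0.046],
    [0, 0.026, 0.034, 0, 0, 0, -0.046],
    [0, 0.029, 0.032, 0, 0, 0, -0.047],
    [0, 0.031, 0.03, 0, 0, 0, -0.047]
  ]
}}

```text
t: 7.3
tcp_pos: [0.5023, 0.1801, 0.0644]
tcp_rot: [-3.141, -0.0, 2.3]
ft_force: [0.7, -0.3, -1.2]
width: 0.193
grip_force: 90.5
```

Emit:
{"name": "carry_out", "arguments": {
  "rows": [
    [0, 0, 0, 0, 0, 0, 0],
    [0, 0, 0, 0, 0, 0, 0],
    [0, 0, 0, 0, 0, 0, 0]
  ]
}}

```text
t: 7.55
tcp_pos: [0.5015, 0.1801, 0.0645]
tcp_rot: [-3.14, -0.0, 2.306]
ft_force: [-0.4, -0.2, -1.5]
width: 0.194
grip_force: 90.4
```

Run:
```python
from h import *
o=[]
for n,(x0,x1,y0,y1) in(("top",(180,280,145,245)),("side",(200,340,130,270))):
    p,d=optics.read_camera(n);np.savez(f"pics/{n}2.npz",p=p,d=d);o.append(cv2.resize(p[y0:y1,x0:x1,::-1],(400,400),interpolation=2))
cv2.imwrite("pics/c4.png",np.hstack(o));s=r.observe();print(s["q"],s["tcp_pos"],s["tcp_rot"],s["ft_force"],s["ft_torque"])
```

```text
[ 2.98529479e-01  1.63462965e-01  2.05935381e+00 -1.25337800e-04
  9.19616857e-01 -4.35913541e-01] [0.50137459 0.1803019  0.06459564] [-3.14078825e+00 -2.64787086e-04  2.30531525e+00] [-0.71713804 -0.49802358 -1.90477717] [0.15620728 0.1749066  0.02155732]
```

View pics/c4.png

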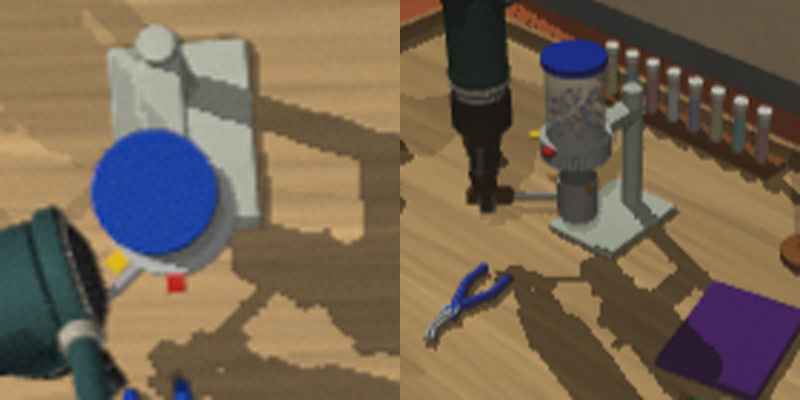

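The left crop shows the neck leaving under the collar just beside the yellow tab (118,262). The right crop shows the cup (578,190) hanging centred under the collar (577,145). I'll check the centring from the side camera's depth.

Run:
```python
from h import *
from scipy.optimize import least_squares
f=np.load("pics/side2.npz");p,d=f["p"],f["d"];W=cloud("side",d)
sub=W[130:270,200:340].reshape(-1,3)
def fit(z0,z1,R,c0):
    m=(sub[:,2]>z0)&(sub[:,2]<z1)&(np.linalg.norm(sub[:,:2]-c0,axis=1)<R+.008)
    q=sub[m];s=least_squares(lambda c:np.linalg.norm(q[:,:2]-c,axis=1)-R,c0,loss="soft_l1",f_scale=.001)
    print(m.sum(),s.x.round(4),np.abs(s.fun).mean().round(4))
c=np.array([.5815,.093])
fit(.153,.170,.045,c);fit(.065,.105,.027,c)
```

```text
87 [0.5803 0.096 ] 0.002
173 [0.5791 0.0945] 0.002
```

Emit:
{"name": "carry_out", "arguments": {
  "rows": [
    [0, 0.005, 0.005, 0.02, 0, 0, 0],
    [0, 0, 0, 0.03, 0, 0, 0],
    [0, 0, 0, 0.03, 0, 0, 0],
    [0, 0, 0, 0.03, 0, 0, 0],
    [0, 0, 0, 0.03, 0, 0, 0],
    [0, 0, 0, 0.02, 0, 0, 0],
    [0, 0, 0, 0.015, 0, 0, 0],
    [0, 0, 0, 0.01, 0, 0, 0],
    [0, 0, 0, 0.01, 0, 0, 0],
    [0, 0, 0, 0.01, 0, 0, 0],
    [0, 0, 0, 0, 0, 0, 0]
  ]
}}

```text
t: 8.57
tcp_pos: [0.5029, 0.1822, 0.1061]
tcp_rot: [3.141, 0.0, 2.305]
ft_force: [-0.2, 0.1, -1.2]
width: 0.189
grip_force: 90.4
```

Emit:
{"name": "carry_out", "arguments": {
  "rows": [
    [0, 0, 0, 0.015, 0, 0, 0],
    [0, 0, 0, 0.015, 0, 0, 0],
    [0, 0, 0, 0.015, 0, 0, 0],
    [0, 0, 0, 0.015, 0, 0, 0],
    [0, 0, 0, 0, 0, 0, 0],
    [0, 0, 0, 0, 0, 0, 0]
  ]
}}

```text
t: 9.07
tcp_pos: [0.503, 0.1822, 0.1182]
tcp_rot: [3.141, 0.0, 2.305]
ft_force: [-0.0, -0.1, -1.1]
width: 0.193
grip_force: 90.4
```

Run:
```python
from h import *
p,d=optics.read_camera("side");W=cloud("side",d)
q=p[125:225,200:300,::-1];cv2.imwrite("pics/c5.png",cv2.resize(q,(600,600),interpolation=2))
s=r.observe();print(s["tcp_pos"],s["tcp_rot"],s["ft_force"],s["ft_torque"])
```

```text
[0.50294263 0.18214135 0.11800383] [3.14132562e+00 1.67721745e-04 2.30490781e+00] [-0.13132932  0.54132141 -1.78451885] [0.10853748 0.14938438 0.00561415]
```

View pics/c5.png

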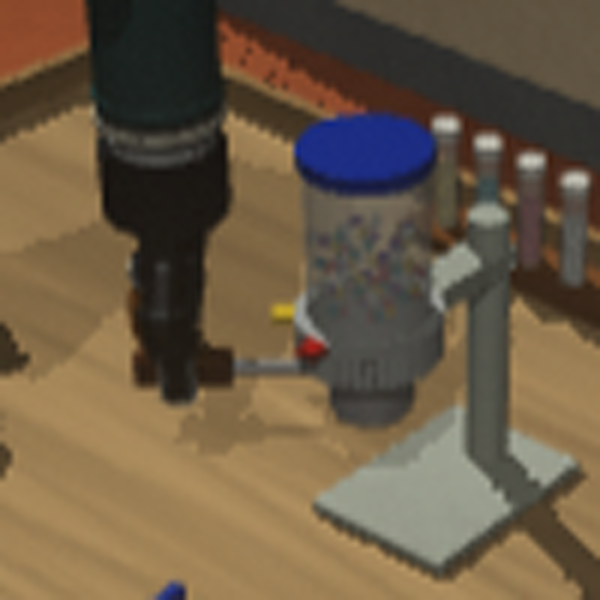

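The cup's upper half is inside the collar under the yellow mark (284,312), level, with no contact force. Next I twist towards red, half way first.

Emit:
{"name": "carry_out", "arguments": {
  "rows": [
    [0, -0.031, -0.03, 0, 0, 0, 0.046],
    [0, -0.029, -0.032, 0, 0, 0, 0.046],
    [0, -0.026, -0.034, 0, 0, 0, 0.046],
    [0, -0.024, -0.036, 0, 0, 0, 0.046],
    [0, -0.021, -0.037, 0, 0, 0, 0.047],
    [0, -0.018, -0.039, 0, 0, 0, 0.047],
    [0, 0, 0, 0, 0, 0, 0]
  ]
}}

```text
t: 9.7
tcp_pos: [0.472, 0.1395, 0.1175]
tcp_rot: [-3.14, -0.001, 2.743]
ft_force: [0.6, 0.0, -2.4]
width: 0.192
grip_force: 90.4
```

Emit:
{"name": "carry_out", "arguments": {
  "rows": [
    [0, -0.015, -0.04, 0, 0, 0, 0.046],
    [0, -0.012, -0.041, 0, 0, 0, 0.046],
    [0, -0.009, -0.042, 0, 0, 0, 0.046],
    [0, -0.006, -0.042, 0, 0, 0, 0.046],
    [0, -0.003, -0.043, 0, 0, 0, 0.046],
    [0, 0, -0.043, 0, 0, 0, 0.046],
    [0, 0, 0, 0, 0, 0, 0],
    [0, 0, 0, 0, 0, 0, 0]
  ]
}}

```text
t: 10.37
tcp_pos: [0.4642, 0.0904, 0.1179]
tcp_rot: [3.141, 0.0, -3.112]
ft_force: [0.6, 0.6, -1.4]
width: 0.195
grip_force: 90.4
```

Emit:
{"name": "carry_out", "arguments": {
  "rows": [
    [0, 0, 0, -0.01, 0, 0, 0],
    [0, 0, 0, -0.01, 0, 0, 0],
    [0, 0, 0, -0.005, 0, 0, 0],
    [0, 0, 0, 0, 0, 0, 0],
    [0, 0, 0, 0, 0, 0, 0]
  ]
}}

```text
t: 10.78
tcp_pos: [0.4639, 0.0906, 0.1126]
tcp_rot: [-3.142, -0.001, -3.108]
ft_force: [-0.2, 0.1, -2.3]
width: 0.193
grip_force: 90.4
```

Emit:
{"name": "carry_out", "arguments": {
  "rows": [
    [0, 0, 0, -0.005, 0, 0, 0],
    [0, 0, 0, 0, 0, 0, 0],
    [0, 0, 0, 0, 0, 0, 0]
  ]
}}

```text
t: 11.03
tcp_pos: [0.4642, 0.0904, 0.112]
tcp_rot: [3.142, 0.0, -3.108]
ft_force: [0.5, -0.6, -0.6]
width: 0.193
grip_force: 90.4
```

Emit:
{"name": "carry_out", "arguments": {
  "rows": [
    [0, 0, 0, -0.005, 0, 0, 0],
    [0, 0, 0, 0, 0, 0, 0],
    [0, 0, 0, 0, 0, 0, 0]
  ]
}}

```text
t: 11.28
tcp_pos: [0.4644, 0.0904, 0.1113]
tcp_rot: [3.141, 0.001, -3.108]
ft_force: [0.4, -0.6, 0.2]
width: 0.193
grip_force: 90.8
```

Emit:
{"name": "carry_out", "arguments": {
  "rows": [
    [0, 0, 0, -0.005, 0, 0, 0],
    [0, 0, 0, 0, 0, 0, 0],
    [0, 0, 0, 0, 0, 0, 0]
  ]
}}

```text
t: 11.53
tcp_pos: [0.4646, 0.0904, 0.1106]
tcp_rot: [3.141, 0.001, -3.108]
ft_force: [-2.2, 0.1, 5.3]
width: 0.192
grip_force: 91.3
```

Emit:
{"name": "carry_out", "arguments": {
  "rows": [
    [0, 0, 0, -0.005, 0, 0, 0],
    [0, 0, 0, 0, 0, 0, 0],
    [0, 0, 0, 0, 0, 0, 0]
  ]
}}

```text
t: 11.78
tcp_pos: [0.4649, 0.0904, 0.1099]
tcp_rot: [3.141, 0.002, -3.108]
ft_force: [-3.4, 0.6, 8.1]
width: 0.198
grip_force: 91.7
```

Upward force builds at the pocket-floor height, well below the sill, so the lugs are seated. I'll ease the push and release gently.

Emit:
{"name": "carry_out", "arguments": {
  "rows": [
    [0, 0, 0, 0.006, 0, 0, 0],
    [0, 0, 0, 0, 0, 0, 0],
    [0, 0, 0, 0, 0, 0, 0],
    [0, 0, 0, 0, 0, 0, 0]
  ],
  "newtons": 20
}}

```text
t: 12.12
tcp_pos: [0.4646, 0.0904, 0.1105]
tcp_rot: [3.141, 0.001, -3.108]
ft_force: [-1.1, 0.4, 4.7]
width: 0.199
grip_force: 91.3
```

Emit:
{"name": "carry_out", "arguments": {
  "rows": [
    [0.25, 0, 0, 0, 0, 0, 0],
    [0.3, 0, 0, 0, 0, 0, 0],
    [0.4, 0, 0, 0, 0, 0, 0],
    [0.5, 0, 0, 0, 0, 0, 0],
    [0.5, 0, 0, 0, 0, 0, 0],
    [0.5, 0, 0, 0, 0, 0, 0]
  ]
}}

```text
t: 12.62
tcp_pos: [0.4638, 0.0903, 0.1098]
tcp_rot: [-3.141, -0.001, -3.108]
ft_force: [0.6, -0.5, 0.4]
width: 0.496
grip_force: 0.0
```

Run:
```python
from h import *
o=[]
for n,(x0,x1,y0,y1) in(("top",(180,280,145,245)),("side",(200,300,125,225))):
    p,d=optics.read_camera(n);o.append(cv2.resize(p[y0:y1,x0:x1,::-1],(400,400),interpolation=2))
cv2.imwrite("pics/c6.png",np.hstack(o))
s=r.observe();print(s["tcp_pos"],s["tcp_rot"],s["ft_force"],s["width"])
```

```text
[0.46393587 0.09031106 0.10991795] [-3.14157480e+00 -2.82211399e-04 -3.10809533e+00] [-0.22686082 -0.69783595  0.47731632] 0.49757296960047714
```

View pics/c6.png

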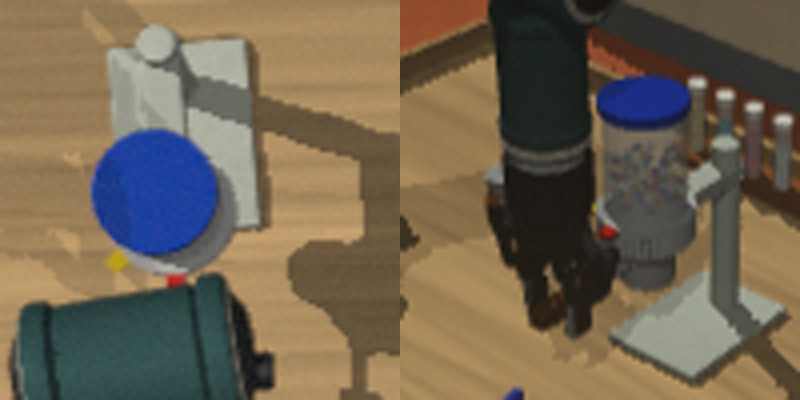

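The cup hangs from the collar with the fingers open around the grip. The gripper hides the handle in both crops, so I'll retreat upward and away, then check.

Emit:
{"name": "carry_out", "arguments": {
  "rows": [
    [0.5, 0, 0, 0.05, 0, 0, 0],
    [0.5, 0, 0, 0.1, 0, 0, 0],
    [0.5, 0, 0, 0.1, 0, 0, 0],
    [0.5, -0.03, 0, 0.15, 0, 0, 0],
    [0.5, -0.03, -0.15, 0.15, 0, 0, 0],
    [0.5, 0, -0.2, 0.15, 0, 0, 0],
    [0.5, 0, -0.2, 0.1, 0, 0, 0],
    [0.5, 0, -0.2, 0, 0, 0, 0],
    [0.5, 0, -0.2, 0, 0, 0, 0],
    [0.5, 0, -0.15, 0, 0, 0, 0],
    [0.5, 0, 0, 0, 0, 0, 0],
    [0.5, 0, 0, 0, 0, 0, 0]
  ]
}}

```text
t: 13.72
tcp_pos: [0.4521, -0.1208, 0.2637]
tcp_rot: [3.142, 0.001, -3.112]
ft_force: [0.8, -0.1, -0.7]
width: 0.497
grip_force: 0.0
```

Run:
```python
from h import *
o=[]
for n,(x0,x1,y0,y1) in(("top",(180,280,145,245)),("side",(200,300,125,225))):
    p,d=optics.read_camera(n);W=cloud(n,d);o.append(cv2.resize(p[y0:y1,x0:x1,::-1],(400,400),interpolation=2))
    hsv=cv2.cvtColor(p,cv2.COLOR_RGB2HSV).astype(int);H,S,V=hsv[...,0],hsv[...,1],hsv[...,2]
    m=(abs(W[...,2]-.13)<.025)&(abs(W[...,0]-.465)<.045)&(abs(W[...,1]-.09)<.05)
    q=W[m]
    if len(q)>5:
        c=cv2.minAreaRect(q[:,:2].astype(np.float32));print(n,len(q),q.mean(0),q.max(0),c)
        A=np.c_[q[:,0]-q[:,0].mean(),np.ones(len(q))];print(np.linalg.lstsq(A,q[:,2],rcond=None)[0])
cv2.imwrite("pics/c7.png",np.hstack(o));s=r.observe();print(s["t"],s["tcp_pos"])
```

```text
top 152 [0.47224235 0.08842602 0.13785093] [0.50882949 0.09739051 0.14533009] ((0.47435009479522705, 0.0884748324751854), (0.017739413306117058, 0.06896288692951202), 89.52346801757812)
[-0.0732686   0.13785093]
side 114 [0.46376218 0.08783545 0.13242549] [0.50858168 0.1012227  0.14240259] ((0.47093701362609863, 0.08848628401756287), (0.02247633971273899, 0.07484547048807144), 87.36590576171875)
[-0.00309033  0.13242549]
13.8167 [ 0.452149   -0.11897992  0.26324036]
```

View pics/c7.png

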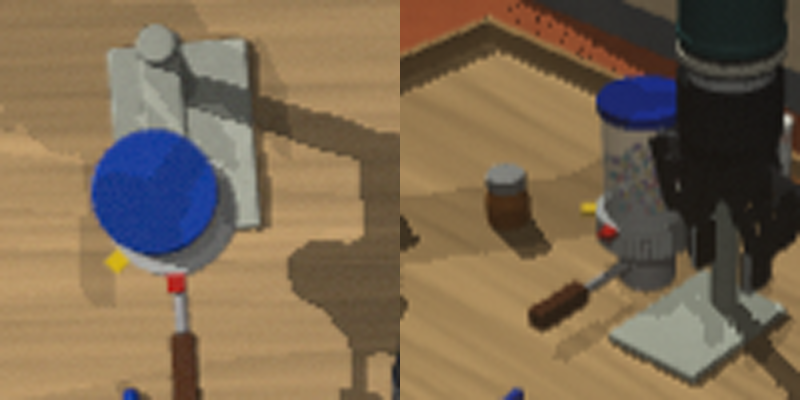

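The handle points out directly below the red mark (176,283), its grip top is at about 0.138 m (0.139 expected for a locked cup), and it is level. The job is done, so I'm handing it in.

```bash
python3 -c "
from plant import r
print(r.finish_job())"
```

```text
the job is handed in; nothing more can be done
None
```

The bare steel cup hangs in the collar with its handle below the red mark, level at locked height, and the gripper has let go and moved clear; I handed the job in at about 13.8 s.

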